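Snap the loaded spring cartridge into the fixture

ROBOT

A 7-joint arm with a two-finger parallel gripper is mounted at the origin on the work surface. World frame = base frame: x ahead of the robot, y to its left, z up, the work surface at z = 0. Lengths are in m, angles in rad, forces in N, time in s.
With the tool pointing down it reaches from about 0.425 to 0.875 m from the base axis. Payload 4.7 kg.
Tool frame: the origin (TCP) lies midway between the tips of the shut fingers; the grasp point (between the pads) lies 19 mm behind it; z points along the fingers, y is the line along which they close (so a half turn about z gives the same grasp; the last joint's range is limited). The gripper opens to 85 mm and grips with 20 to 120 N. Pads are 22 mm wide; open, the fingers measure 114 mm over their backs; the gripper's body (76 mm by 85 mm) begins 54 mm behind the grasp point. The pads swing forward as they close: fully open they stand 13 mm farther back than shut.
Start: joints at [0.014, 0.321, -0.07, 1.45, 0.023, 1.371, -0.057], TCP at [0.65, -0, 0.195] pointing down, gripper open.
Joint ranges: [-2.86, 2.86], [-0.3, 2.09], [-1.38, 1.24], [0.06, 2.45], [-1.56, 4.7], [0.09, 2.05], [-2.69, 2.69]. Speed limits (rad/s): [2.57, 2.57, 3.14, 3.14, 3.14, 3.14, 3.14].

INTERFACE

Orientations are given as [roll, pitch, yaw] about the fixed x, y, z axes, in that order (R = Rz(yaw) Ry(pitch) Rx(roll)).
In Python, from cell import arm gives the robot as it stands.
- The arm moves only by the shell command python3 -m pendant 'ROWS' [OPENING]. ROWS is JSON, a list of rows, each an object of numbers: "dx", "dy", "dz": the shift along the tool's x, y, z in mm; "rx", "ry", "rz": the turn, a rotation vector about the tool's x, y, z in degrees. In form: [{"dx": .., "dy": .., "dz": .., "rx": .., "ry": .., "rz": ..}, ...]. A call has 1 to 12 rows; each row is the pose to reach, as a shift and turn from the pose commanded when the call began, along the tool's axes at that moment; what a row does not reach only later rows make up. A row lasts 1/10 s, in which the tool goes at most 50 mm and 8.59 degrees, less where a joint would pass 70% of its speed; a pose out of reach is approached as far as the arm can. A call with a gripper value outside its range is refused whole. OPENING is the opening, from 0 (shut) to 1 (fully open), set as the call begins (- or left out, the last holds). The fingers move at their own pace and stop on an object; the grip force is fixed at half the most. Time passes only in rows, so rows that repeat a pose let the fingers close. It gives the time, the measured TCP pose, the force, the opening and the grip force at its end, in the units of the state.
- arm.sense(): the state, without advancing time (a new reading comes with each control period).
- arm.grab_frame(name): name is "scene" or "side" or "wrist"; returns the picture (480x640x3 uint8, red, green, blue); there is no depth.
- arm.calibration(name): a dict with "vfov" (degrees; the focal length in pixels is half the picture's height over the tangent of half this angle, whatever the lens; pixels are square), "cx", "cy" (the principal point, pixels), "cam_to_world" (4x4, takes a point from camera to world coordinates); the wrist camera has in their place "mount" (4x4, takes a point from camera to tool coordinates, whose origin is the TCP and whose axes are the flange's). Camera axes: x right, y down, z forward; pixel columns grow to the right and rows downward; lengths in m; the calibration is good to about 2 mm. A picture is of the moment at which its call begins: read the wrist's pose just before it. calibration takes no time and is no camera call.
- arm.sign_off(): hands the job in; it is judged then, once.
The state is a dict: "t": time; "joints": joint angles; "dq": joint speeds; "joint_efforts": joint torques, N m; "position": TCP position; "eef_rot": TCP orientation; "wrist_force": force on the tool from outside, world axes, zero at the start; "moment": the same for the moment, N m; "finger_gap": finger opening in m; "grasp_force": force on a finger pad.
Only numpy, scipy, OpenCV 4.12 (cv2) and the standard library are available. Lean on these libraries where they do the work, as an engineer would, in place of code of your own. Each camera call takes 0.05 s, during which the arm holds its last target. There are 200 camera calls.

TASK

Two closed spring cartridges look alike but only the heavier one is loaded: feel which it is, set it in the blue fixture's pocket on its spring rollers, then take the brown-handled pusher and press the cartridge straight down with it until it snaps fully home and lies level. Do not press it in with the bare gripper and do not ram it (over 60 N cracks the lid). Finish with the pusher standing upright on the counter, the empty cartridge standing lid up on the counter, and leave the soft jaw and the stud alone.

Things in the scene. Friction and masses are not known exactly. Their poses are not given: they have to be found in the camera images.
- cartridge_1_centre (a point): One of two look-alike closed spring cartridges (one loaded, 0.44-0.60 kg; one empty, 0.15-0.21 kg; either may be this): aluminium box, orange lid, 92 x 50 x 50 mm (x, y, z), with a rounded snap ridge along the foot of each short end, its axis 8 mm above the underside, 100 mm long over both. This point is its centre, 25 mm above its underside; z up. Grip it across the 50 mm width.
- cartridge_2_centre (a point): The other of two look-alike closed spring cartridges (one loaded, 0.44-0.60 kg; one empty, 0.15-0.21 kg; either may be this): aluminium box, orange lid, 92 x 50 x 50 mm (x, y, z), with a rounded snap ridge along the foot of each short end, its axis 8 mm above the underside, 100 mm long over both. This point is its centre, 25 mm above its underside; z up. Grip it across the 50 mm width.
- pocket (a point): Centre of the fixture's pocket floor, 12 mm above the counter; x along the pocket, z up. Pocket 104 x 54 mm (2 mm clear all round a cartridge, upper 10 mm flared by 6 mm), 50 mm deep; takes a cartridge lengthwise, either way round. Ends and corners are walled, the long sides open over the middle 68 mm for the fingers. Set in, a cartridge stands on rollers, its underside 13.5 mm above this point.
- fixture: Bolted-down fixture: dark base plate 220 x 110 x 12 mm, blue end blocks 62 mm tall; origin at the centre of its underside, x along the pocket. A sprung brass roller in each block bears the cartridge's ridges. Pressing takes 12 to 20 N; after 7.5 mm the rollers pass the ridges and the cartridge snaps down to the floor, lid flush with the block tops, and is held.
- pusher_grip (a point): Round hand pusher standing upright on the counter, 113 mm tall, 0.3 kg: white nylon foot 46 mm across, 10 mm thick; steel neck 18 mm across; brown bakelite handle 34 mm across, from 53 to 113 mm above the foot's underside. This point is on its axis in the handle, 85 mm above the underside; z up.
- table: The stainless counter; its top is at height 0.
- soft_jaw: Bystander: stepped aluminium soft jaw lying on the counter, 50 x 110 x 38 mm; origin at the centre of its underside.
- stud: Bystander: silver quick-change stud standing on the counter, 40 mm across, 63 mm tall; origin at the centre of its underside.
There are look-alikes about, which are no part of the job. Of the things that look like the fixture, the largest one is meant. Leave any red or yellow look-alike of the part that bears pusher_grip alone.

How it is judged:
By the outcome, as a careful person would: the job done as asked, in the order asked, and still so for the second after the job is handed in, with the robot touching nothing.
It also fails if it takes over 72 s, if anything falls off the work surface, if the arm or the gripper's body presses on something with over 40 N, if the wrist force passes 120 N, or if a joint passes its speed limit or range.

## Working session

There is one attempt and no reset: what is moved stays moved. The work goes in short steps, Python scripts to look and compute and a shell command to move; the robot and the scene stay as the last step left them, time stands still between calls to the robot, and variables do not carry over. Pictures are saved under pics/ and viewed, at most 15 in all, crops included, and the job is handed in when it is done.

```bash
mkdir -p pics; ls
python3 - <<'E'
from cell import arm
import cv2,numpy as np
s=arm.sense();print(s)
for n in("scene","side","wrist"):
    f=arm.grab_frame(n);cv2.imwrite(f"pics/{n}0.png",f[...,::-1]);c=arm.calibration(n);print(n,c)
E
```

```text
pics
{'t': 0.0, 'joints': array([ 0.01407248,  0.32183799, -0.07008447,  1.45173309,  0.02259198,
        1.3708165 , -0.05691867]), 'dq': array([ 0.00043428, -0.00117999,  0.00122885, -0.00079797, -0.00120255,
        0.00016018, -0.00049877]), 'joint_efforts': array([-1.25131752e-03, -4.93579853e+01, -3.82724963e-01, -3.14334905e+01,
        1.30020955e-02,  1.12603378e-02,  4.26072404e-06]), 'position': array([ 6.49354765e-01, -3.33534406e-05,  1.93884700e-01]), 'eef_rot': array([-3.13958695e+00,  9.47207861e-05,  1.57083528e+00]), 'wrist_force': array([-0.74079578,  0.42426918, -0.25338895]), 'moment': array([ 0.00651608,  0.02783481, -0.0520046 ]), 'grasp_force': 0.0, 'finger_gap': 0.08516424208749518}
scene {'vfov': 46.03917373099219, 'cx': 321.1501551507046, 'cy': 237.26384640863762, 'cam_to_world': array([[ 0.86973541,  0.41045353, -0.27402229,  0.82876301],
       [ 0.49344232, -0.71349462,  0.49743352, -0.53717066],
       [ 0.00865991, -0.56784974, -0.82308668,  1.0001704 ],
       [ 0.        ,  0.        ,  0.        ,  1.        ]])}
side {'vfov': 44.04736437495254, 'cx': 310.0252123519295, 'cy': 241.20011740520675, 'cam_to_world': array([[-0.72767457, -0.50753989,  0.46140328, -0.00170433],
       [-0.68585938,  0.54751274, -0.47940246,  0.59815363],
       [-0.00930829, -0.66530674, -0.74651209,  0.96686864],
       [ 0.        ,  0.        ,  0.        ,  1.        ]])}
wrist {'vfov': 68.2242999698277, 'cx': 312.24024231429445, 'cy': 240.19136588107042, 'mount': array([[-6.20876244e-04, -9.62970186e-01, -2.69607188e-01,
         6.86161960e-02],
       [ 9.99999158e-01, -2.90642258e-04, -1.26478784e-03,
        -2.13615389e-05],
       [ 1.13959374e-03, -2.69607746e-01,  9.62969555e-01,
        -1.79116784e-01],
       [ 0.00000000e+00,  0.00000000e+00,  0.00000000e+00,
         1.00000000e+00]])}
```

View pics/scene0.png

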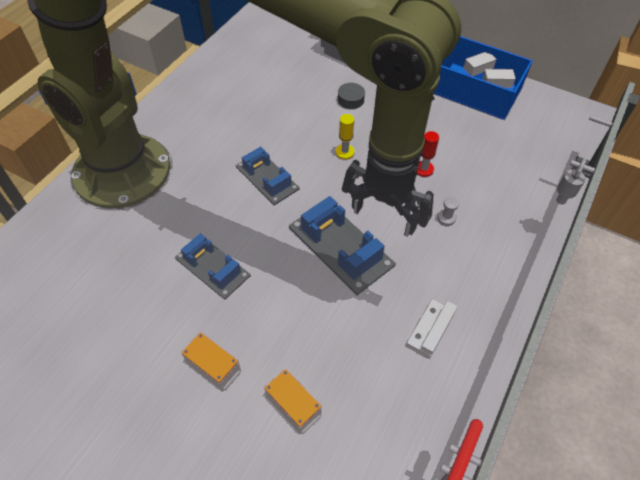

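View pics/side0.png

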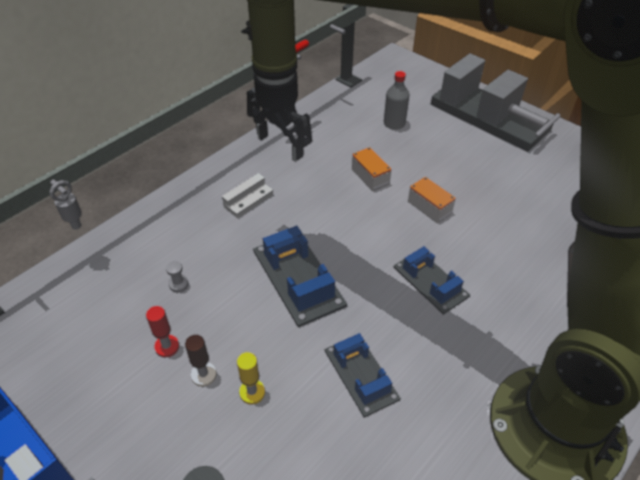

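The scene view shows fixtures at (342,243), which is the largest, (268,174) and (212,265). The cartridges are at (210,359) and (293,400), and the yellow and red pushers at (346,135) and (428,153). In the side view the large fixture is at (298,273), the brown pusher at (198,358) between red (162,330) and yellow (249,377), the stud at (177,276), and the soft jaw at (248,194). I choose the largest fixture and the brown pusher with the white foot, then check both in a close crop.

```bash
cat > h.py <<'E'
import numpy as np,cv2
from scipy.spatial.transform import Rotation as R
from cell import arm
def cam(n,s=None):
    c=arm.calibration(n);f=240/np.tan(np.radians(c["vfov"])/2)
    if n=="wrist":
        T=np.eye(4);T[:3,:3]=R.from_euler("xyz",s["eef_rot"]).as_matrix();T[:3,3]=s["position"];M=T@c["mount"]
    else: M=c["cam_to_world"]
    return f,c["cx"],c["cy"],M
def cast(C,uv,z):
    f,cx,cy,M=C;uv=np.atleast_2d(uv).astype(float)
    d=np.c_[(uv[:,0]-cx)/f,(uv[:,1]-cy)/f,np.ones(len(uv))]@M[:3,:3].T;o=M[:3,3]
    return o+d*((z-o[2])/d[:,2])[:,None]
def proj(C,p):
    f,cx,cy,M=C;q=(np.atleast_2d(p)-M[:3,3])@M[:3,:3];return np.c_[f*q[:,0]/q[:,2]+cx,f*q[:,1]/q[:,2]+cy]
def hsv(rgb,lo,hi): return cv2.inRange(cv2.cvtColor(rgb,cv2.COLOR_RGB2HSV),np.array(lo),np.array(hi))
def blobs(m,amin):
    c,_=cv2.findContours(m,cv2.RETR_EXTERNAL,cv2.CHAIN_APPROX_NONE);return [x[:,0] for x in c if cv2.contourArea(x)>amin]
def rect(P):  # world xy contour -> centre, long, short, yaw deg of the long side
    (c,(w,h),a)=cv2.minAreaRect((P[:,:2]*1000).astype(np.float32))
    if w<h:w,h,a=h,w,a+90
    return np.round(c,1),round(w,1),round(h,1),round((a+90)%180-90,1)
def shot(n,name):
    s=arm.sense();f=arm.grab_frame(n);cv2.imwrite(f"pics/{name}.png",f[...,::-1]);return f,cam(n,s),s
E
python3 - <<'E'
from h import *
for n in("scene","side"):
    f=cv2.imread(f"pics/{n}0.png")[...,::-1].copy();C=cam(n)
    for b in blobs(hsv(f,(8,150,120),(20,255,255)),300):
        print(n,"lid",b.mean(0).round(),rect(cast(C,b,.05)))
    for b in blobs(hsv(f,(100,120,50),(120,255,255)),150):
        p=cast(C,b,.062);print(n,"blue",b.mean(0).round(),rect(p))
    dk=hsv(f,(0,0,40),(179,90,95))
    for b in blobs(dk,600):
        print(n,"dark",b.mean(0).round(),rect(cast(C,b,.012)))
C=cam("side")
print("pusher foot",cast(C,(203,373),.008),"top",cast(C,(196,342),.113))
f=cv2.imread("pics/side0.png")[180:430,120:420];cv2.imwrite("pics/crop0.png",cv2.resize(f,None,fx=2.4,fy=2.4,interpolation=cv2.INTER_CUBIC))
E
```

```text
scene lid [292. 397.] (array([ 632.9, -276. ]), 90.6, 48.6, -16.4)
scene lid [209. 357.] (array([ 467. , -286.9]), 90.9, 48.8, -6.9)
scene blue [223. 269.] (array([ 387.6, -128.2]), 53.6, 32.4, 79.3)
scene blue [195. 246.] (array([ 309.6, -113.5]), 53.2, 33.6, 77.5)
scene blue [361. 250.] (array([599.6,  43.8]), 81.8, 49.6, 70.4)
scene blue [323. 213.] (array([491.8,  81.9]), 82.8, 57.3, 70.1)
scene blue [276. 178.] (array([353.5, 119.1]), 51.1, 32.1, 68.1)
scene blue [255. 156.] (array([279.6, 147.1]), 50.8, 33.8, 68.2)
scene blue [482.  77.] (array([619.6, 664.5]), 247.2, 208.2, -90.0)
scene blue [224.  10.] (array([-80.5, 549.2]), 138.3, 107.7, -59.7)
scene blue [183.  15.] (array([-165.2,  493.6]), 249.2, 112.5, -24.3)
scene dark [347. 264.] (array([545.8,  62.3]), 218.8, 110.3, -20.1)
scene dark [ 97. 121.] (array([-114.,   77.]), 524.6, 228.6, -31.7)
scene dark [169.  43.] (array([-193.8,  419.6]), 236.3, 99.8, -43.4)
scene dark [391.  76.] (array([334.8, 465.4]), 820.8, 629.0, -66.0)
side lid [432. 193.] (array([ 465.8, -281.7]), 88.5, 47.3, -7.3)
side lid [372. 162.] (array([
[... 480 characters left out ...]
1.6)
side dark [567. 430.] (array([-24.8,  -2. ]), 116.4, 36.7, 29.6)
side dark [362. 380.] (array([302.4, 155. ]), 147.6, 73.8, -20.5)
side dark [198. 355.] (array([547.4, 330.1]), 91.4, 35.8, -25.5)
side dark [432. 283.] (array([ 333.6, -105.4]), 151.8, 84.7, -12.4)
side dark [298. 280.] (array([542.9,  67.5]), 230.7, 115.7, -19.9)
side dark [598. 306.] (array([ 152.1, -387.3]), 1055.7, 238.4, -67.5)
side dark [396. 106.] (array([ 761. , -540.2]), 230.2, 60.9, -55.2)
side dark [493.  96.] (array([ 590.1, -745.9]), 393.7, 297.9, 0.0)
side dark [235. 101.] (array([1078.8, -264.8]), 1355.7, 582.4, -73.8)
pusher foot [[0.51383063 0.34672558 0.008     ]] top [[0.51098563 0.34473354 0.113     ]]
```

View pics/crop0.png

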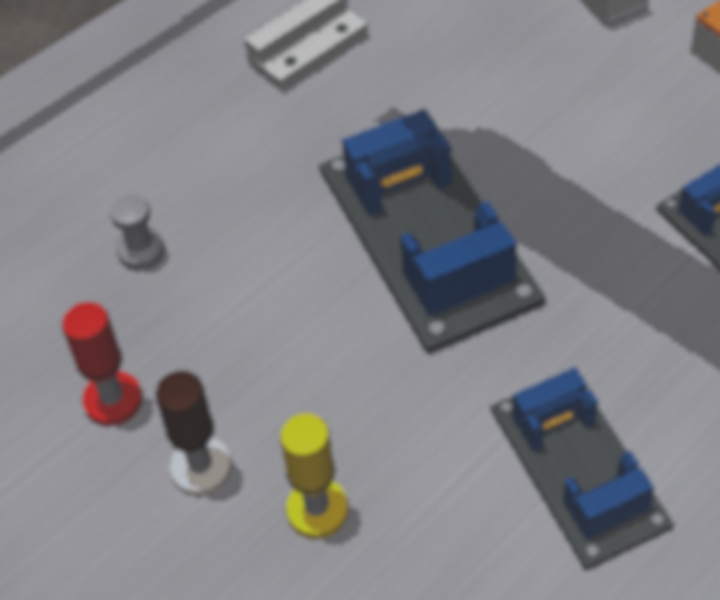

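The crop confirms my choice: brown handle on a white foot at side (198,355), and the largest fixture at (298,273). Next I'll hover over the far cartridge and refine with the wrist camera.

```bash
python3 -m pendant '[{"dx":-273,"dy":-17,"rz":-74},{"dx":-273,"dy":-17,"rz":-74},{"dx":-273,"dy":-17,"rz":-74},{"dx":-273,"dy":-17,"rz":-74},{"dx":-273,"dy":-17,"rz":-74},{"dx":-273,"dy":-17,"rz":-74},{"dx":-273,"dy":-17,"rz":-74},{"dx":-273,"dy":-17,"rz":-74},{"dx":-273,"dy":-17,"rz":-74},{"dx":-273,"dy":-17,"rz":-74},{"dx":-273,"dy":-17,"rz":-74},{"dx":-273,"dy":-17,"rz":-74}]' 1
python3 - <<'E'
from h import *
s0={"position":[.649355,-.000033,.193885],"eef_rot":[-3.139587,.0000947,1.570835]}
f0=cv2.imread("pics/wrist0.png")[...,::-1].copy();C0=cam("wrist",s0)
f1,C1,s1=shot("wrist","w1")
print(s1["position"],s1["eef_rot"],s1["joints"].round(2),s1["wrist_force"],np.abs(s1["dq"]).max())
for n,f,C in(("w0",f0,C0),("w1",f1,C1)):
    for b in blobs(hsv(f,(8,150,120),(20,255,255)),1500): print(n,"lid",b.mean(0).round(),rect(cast(C,b,.05)))
    for b in blobs(hsv(f,(100,120,50),(120,255,255)),1500): print(n,"blue",b.mean(0).round(),rect(cast(C,b,.062)))
    for b in blobs(hsv(f,(0,0,40),(179,90,95)),3000): print(n,"dark",b.mean(0).round(),rect(cast(C,b,.012)))
cv2.imwrite("pics/w01.png",cv2.resize(np.hstack([f0,f1])[...,::-1],(800,300)))
E
```

```text
[ 6.49537218e-01 -6.27171555e-06  1.94171800e-01] [-3.14012365e+00  6.06654402e-05  1.57086845e+00] [ 0.01  0.32 -0.07  1.45  0.02  1.37 -0.06] [-0.49623291 -0.60814798 -0.35588165] 0.006237676027811801
w0 blue [ 62. 318.] (array([404. , -99.2]), 67.4, 49.4, 80.2)
w0 blue [258. 164.] (array([599.7,  47.4]), 80.1, 51.1, 70.2)
w0 blue [128. 117.] (array([496.4,  84.8]), 80.2, 67.2, 70.0)
w0 dark [524. 436.] (array([ 929.2, -296.4]), 139.5, 138.9, 75.5)
w0 dark [ 57. 304.] (array([ 359.3, -111.9]), 116.9, 82.4, -11.3)
w0 dark [219. 136.] (array([544.3,  67.2]), 218.5, 109.5, -19.7)
w1 blue [ 62. 318.] (array([404.1, -99.2]), 67.7, 49.4, 80.2)
w1 blue [258. 164.] (array([599.9,  47.5]), 80.2, 51.2, 70.1)
w1 blue [128. 117.] (array([496.4,  84.9]), 80.2, 67.0, 69.8)
w1 dark [526. 436.] (array([ 929.6, -296.9]), 140.0, 139.2, 74.9)
w1 dark [ 55. 305.] (array([ 358. , -112.3]), 119.5, 83.5, -11.2)
w1 dark [218. 131.] (array([544.5,  67.3]), 218.8, 109.4, -19.9)invalid input at $[0]: expected keys dx, dy, dz, rx, ry, rz
```

View pics/w01.png

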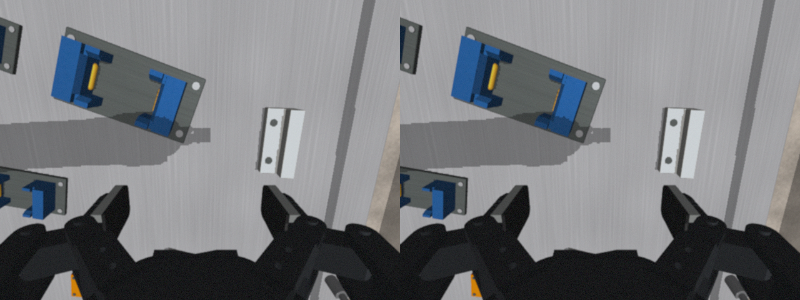

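The wrist view shows the main fixture clearly at (218,131) full scale. The move was refused because every key is required, so I'm retyping it.

```bash
python3 -m pendant '[{"dx":-273,"dy":-17,"dz":0,"rx":0,"ry":0,"rz":-74},{"dx":-273,"dy":-17,"dz":0,"rx":0,"ry":0,"rz":-74},{"dx":-273,"dy":-17,"dz":0,"rx":0,"ry":0,"rz":-74},{"dx":-273,"dy":-17,"dz":0,"rx":0,"ry":0,"rz":-74},{"dx":-273,"dy":-17,"dz":0,"rx":0,"ry":0,"rz":-74},{"dx":-273,"dy":-17,"dz":0,"rx":0,"ry":0,"rz":-74},{"dx":-273,"dy":-17,"dz":0,"rx":0,"ry":0,"rz":-74},{"dx":-273,"dy":-17,"dz":0,"rx":0,"ry":0,"rz":-74},{"dx":-273,"dy":-17,"dz":0,"rx":0,"ry":0,"rz":-74},{"dx":-273,"dy":-17,"dz":0,"rx":0,"ry":0,"rz":-74},{"dx":-273,"dy":-17,"dz":0,"rx":0,"ry":0,"rz":-74},{"dx":-273,"dy":-17,"dz":0,"rx":0,"ry":0,"rz":-74}]' 1
cat >> h.py <<'E'
def to(p,yw,dz=None):  # TCP shift (mm, tool axes) and rz (deg) to bring TCP to p (m) with tool y along world angle yw
    s=arm.sense();M=R.from_euler("xyz",s["eef_rot"]);d=M.inv().apply(np.array(p)-s["position"])*1000
    y=M.apply([0,1,0]);a=np.degrees(np.arctan2(y[1],y[0]));rz=-((yw-a+90)%180-90)
    print("shift",d.round(1),"rz",round(rz,1),"tilt",M.apply([0,0,1]).round(4))
E
python3 - <<'E'
from h import *
f,C,s=shot("wrist","w2")
print(s["position"],s["eef_rot"],s["joints"].round(2),s["wrist_force"].round(2),np.abs(s["dq"]).max())
for b in blobs(hsv(f,(8,150,120),(20,255,255)),1000):
    r=rect(cast(C,b,.05));print("lid",b.mean(0).round(),r)
    to([*(r[0]/1000),.03],r[3]+90)
E
```

```text
t: 1.4
position: [0.633, -0.273, 0.195]
eef_rot: [-3.141, -0.0, 2.861]
wrist_force: [0.0, 0.4, -0.4]
finger_gap: 0.0857
grasp_force: 0.0
[ 0.63297486 -0.27296136  0.19497895] [-3.14147112e+00 -7.53494151e-05  2.86059878e+00] [ 0.46  0.41 -0.12  1.34  0.05  1.4   1.63] [ 0.01  0.45 -0.41] 0.008717026302920644
lid [311. 218.] (array([ 632.1, -274. ]), 91.2, 49.0, -16.7)
shift [  0.6  -1.2 165. ] rz 0.6 tilt [-0.e+00 -1.e-04 -1.e+00]
lid [243.  43.] (array([ 477.1, -286.2]), 70.6, 49.5, -7.2)
shift [146.2 -55.9 165. ] rz -8.9 tilt [-0.e+00 -1.e-04 -1.e+00]
```

```bash
python3 -m pendant '[{"dx":1,"dy":-1,"dz":40,"rx":0,"ry":0,"rz":0.6},{"dx":1,"dy":-1,"dz":80,"rx":0,"ry":0,"rz":0.6},{"dx":1,"dy":-1,"dz":120,"rx":0,"ry":0,"rz":0.6},{"dx":1,"dy":-1,"dz":150,"rx":0,"ry":0,"rz":0.6},{"dx":1,"dy":-1,"dz":170,"rx":0,"ry":0,"rz":0.6},{"dx":1,"dy":-1,"dz":180,"rx":0,"ry":0,"rz":0.6},{"dx":1,"dy":-1,"dz":185,"rx":0,"ry":0,"rz":0.6},{"dx":1,"dy":-1,"dz":185,"rx":0,"ry":0,"rz":0.6},{"dx":1,"dy":-1,"dz":185,"rx":0,"ry":0,"rz":0.6}]' 1; python3 -m pendant '[{"dx":0,"dy":0,"dz":0,"rx":0,"ry":0,"rz":0},{"dx":0,"dy":0,"dz":0,"rx":0,"ry":0,"rz":0},{"dx":0,"dy":0,"dz":0,"rx":0,"ry":0,"rz":0},{"dx":0,"dy":0,"dz":0,"rx":0,"ry":0,"rz":0},{"dx":0,"dy":0,"dz":0,"rx":0,"ry":0,"rz":0},{"dx":0,"dy":0,"dz":0,"rx":0,"ry":0,"rz":0},{"dx":0,"dy":0,"dz":0,"rx":0,"ry":0,"rz":0},{"dx":0,"dy":0,"dz":0,"rx":0,"ry":0,"rz":0}]' 0
```

```text
t: 2.35
position: [0.6329, -0.2742, 0.0116]
eef_rot: [-3.141, 0.002, 2.852]
wrist_force: [-0.6, -1.2, 0.4]
finger_gap: 0.0852
grasp_force: 0.0
t: 3.15
position: [0.6348, -0.2746, 0.0139]
eef_rot: [-3.141, 0.007, 2.852]
wrist_force: [0.5, 0.3, 9.4]
finger_gap: 0.0001
grasp_force: 5.0
```

The fingers shut fully without holding anything, so I need to look before moving.

Run:
```python
from h import *
f,C,s=shot("wrist","w3");g,_,_=shot("scene","s3")
cv2.imwrite("pics/v3.png",cv2.resize(np.hstack([f,g])[...,::-1],(800,300)))
print(s["finger_gap"],s["grasp_force"],s["wrist_force"])
```

```text
7.35566579353131e-05 4.952400344191119 [0.50003051 0.33220496 9.38375272]
```

View pics/v3.png

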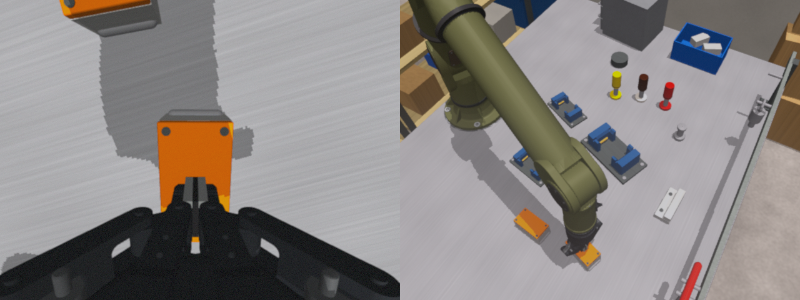

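The cartridge hasn't moved: its far lid edge is still 46 mm ahead and at the right height. The shut tips appear to rest on the lid, with 9 N upward. That would put the real tips well behind the stated TCP, so I'll open and check that up close.

```bash
python3 -m pendant '[{"dx":0,"dy":0,"dz":-4,"rx":0,"ry":0,"rz":0},{"dx":0,"dy":0,"dz":-4,"rx":0,"ry":0,"rz":0},{"dx":0,"dy":0,"dz":-4,"rx":0,"ry":0,"rz":0},{"dx":0,"dy":0,"dz":-4,"rx":0,"ry":0,"rz":0},{"dx":0,"dy":0,"dz":-4,"rx":0,"ry":0,"rz":0},{"dx":0,"dy":0,"dz":-4,"rx":0,"ry":0,"rz":0},{"dx":0,"dy":0,"dz":-4,"rx":0,"ry":0,"rz":0},{"dx":0,"dy":0,"dz":-4,"rx":0,"ry":0,"rz":0}]' 1;python3 - <<'E'
from h import *
f,C,s=shot("wrist","w4");g,Cs,_=shot("scene","s4");k,Ck,_=shot("side","k4")
p=s["position"];u=proj(Cs,p)[0].astype(int);v=proj(Ck,p)[0].astype(int);print(u,v,proj(C,p),p)
a=cv2.resize(g[u[1]-75:u[1]+75,u[0]-65:u[0]+65],(390,450));b=cv2.resize(k[max(v[1]-90,0):max(v[1]-90,0)+150,v[0]-65:v[0]+65],(390,450))
cv2.imwrite("pics/v4.png",np.hstack([a,b])[...,::-1])
for q in blobs(hsv(f,(8,150,120),(20,255,255)),1000): print(rect(cast(C,q,.05)))
E
```

```text
t: 4.05
position: [0.6318, -0.2737, 0.014]
eef_rot: [3.142, -0.0, 2.852]
wrist_force: [-0.3, 0.5, -0.1]
finger_gap: 0.0857
grasp_force: 0.0
[292 402] [370 172] [[311.85007123 273.1991016 ]] [ 0.63175914 -0.27369485  0.01396793]
(array([ 632.7, -273.9]), 91.2, 49.5, -16.7)
(array([ 510.6, -291.2]), 50.1, 10.7, 73.4)
```

View pics/v4.png

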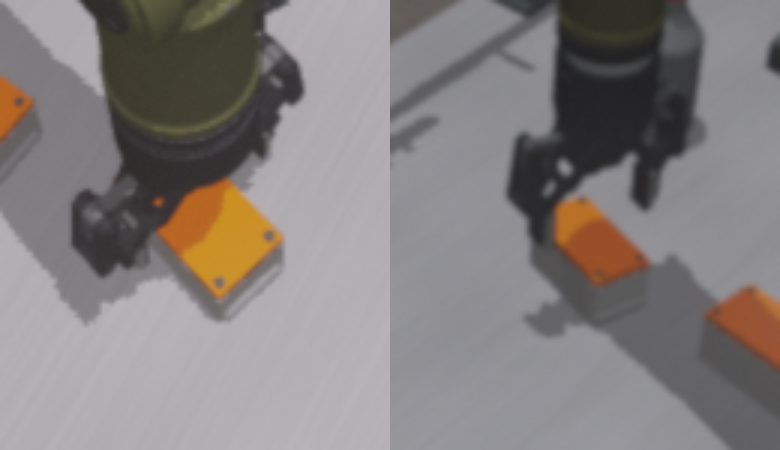

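View pics/w4.png

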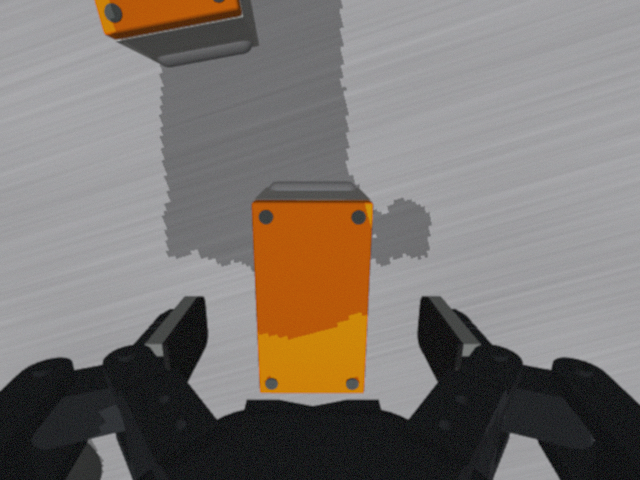

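The close view confirms it. The open tips (about rows 296–340) stand some 13 mm above the lid while the reported TCP is at z = 0.014, so the real tips are about 36 mm behind the reported TCP. The lid is centred between the fingers. I'll lower further and watch the force.

```bash
python3 -m pendant '[{"dx":-0.5,"dy":0,"dz":10,"rx":0,"ry":0,"rz":0},{"dx":-0.5,"dy":0,"dz":20,"rx":0,"ry":0,"rz":0},{"dx":-0.5,"dy":0,"dz":28,"rx":0,"ry":0,"rz":0},{"dx":-0.5,"dy":0,"dz":28,"rx":0,"ry":0,"rz":0}]' 1; python3 -m pendant '[{"dx":0,"dy":0,"dz":6,"rx":0,"ry":0,"rz":0},{"dx":0,"dy":0,"dz":11,"rx":0,"ry":0,"rz":0},{"dx":0,"dy":0,"dz":11,"rx":0,"ry":0,"rz":0}]' 1
```

```text
t: 4.6
position: [0.6306, -0.2732, -0.0165]
eef_rot: [3.141, -0.004, 2.852]
wrist_force: [-0.7, 0.4, 0.5]
finger_gap: 0.0854
grasp_force: 0.0
t: 4.9
position: [0.6317, -0.2736, -0.0258]
eef_rot: [3.141, -0.001, 2.852]
wrist_force: [-0.4, -0.4, -0.3]
finger_gap: 0.0851
grasp_force: 0.0
```

```bash
python3 -m pendant '[{"dx":0,"dy":0,"dz":0,"rx":0,"ry":0,"rz":0},{"dx":0,"dy":0,"dz":0,"rx":0,"ry":0,"rz":0},{"dx":0,"dy":0,"dz":0,"rx":0,"ry":0,"rz":0},{"dx":0,"dy":0,"dz":0,"rx":0,"ry":0,"rz":0},{"dx":0,"dy":0,"dz":0,"rx":0,"ry":0,"rz":0},{"dx":0,"dy":0,"dz":0,"rx":0,"ry":0,"rz":0}]' 0
```

```text
t: 5.5
position: [0.6327, -0.2744, -0.0243]
eef_rot: [-3.141, 0.001, 2.852]
wrist_force: [-0.3, -0.5, 2.6]
finger_gap: 0.0493
grasp_force: 65.3
```

Gripped, with a 49 mm gap and 65 N. Next I'll lift and weigh it.

```bash
python3 -m pendant '[{"dx":0,"dy":0,"dz":-15,"rx":0,"ry":0,"rz":0},{"dx":0,"dy":0,"dz":-40,"rx":0,"ry":0,"rz":0},{"dx":0,"dy":0,"dz":-60,"rx":0,"ry":0,"rz":0},{"dx":0,"dy":0,"dz":-60,"rx":0,"ry":0,"rz":0},{"dx":0,"dy":0,"dz":-60,"rx":0,"ry":0,"rz":0},{"dx":0,"dy":0,"dz":-60,"rx":0,"ry":0,"rz":0}]' 0; for i in 1 2 3 4; do python3 -m pendant '[{"dx":0,"dy":0,"dz":0,"rx":0,"ry":0,"rz":0}]' | grep force; done
python3 - <<'E'
from h import *
s=arm.sense();print(s["position"],s["joint_efforts"].round(2),s["moment"])
E
```

```text
t: 6.1
position: [0.6306, -0.2731, 0.0329]
eef_rot: [3.141, -0.004, 2.852]
wrist_force: [-0.5, 0.0, -5.7]
finger_gap: 0.0495
grasp_force: 64.8
wrist_force: [0.1, 0.4, -5.8]
grasp_force: 64.8
wrist_force: [0.3, 0.3, -5.0]
grasp_force: 64.8
wrist_force: [0.5, -0.3, -4.7]
grasp_force: 64.8
wrist_force: [-0.8, -0.3, -4.7]
grasp_force: 64.8
[ 0.63217771 -0.27381416  0.03478144] [-0.000e+00 -5.999e+01 -1.480e+00 -3.107e+01  1.000e-02  1.000e-02
 -0.000e+00] [-0.03256552 -0.02659551 -0.00909648]
```

About 5 N is roughly 0.5 kg, so this is the loaded cartridge. I'll carry it to a viewpoint beside the fixture.

Run:
```python
from h import *
to([.629,.034,.25],70)
```

```text
shift [  91.   294.1 -215.2] rz 3.4 tilt [-2.e-04  1.e-04 -1.e+00]
```

```bash
python3 -m pendant '[{"dx":0,"dy":20,"dz":-45,"rx":0,"ry":0,"rz":0},{"dx":15,"dy":50,"dz":-85,"rx":0,"ry":0,"rz":1},{"dx":30,"dy":90,"dz":-110,"rx":0,"ry":0,"rz":3.4},{"dx":40,"dy":130,"dz":-135,"rx":0,"ry":0,"rz":3.4},{"dx":55,"dy":170,"dz":-160,"rx":0,"ry":0,"rz":3.4},{"dx":70,"dy":210,"dz":-185,"rx":0,"ry":0,"rz":3.4},{"dx":80,"dy":250,"dz":-205,"rx":0,"ry":0,"rz":3.4},{"dx":88,"dy":280,"dz":-215,"rx":0,"ry":0,"rz":3.4},{"dx":91,"dy":294,"dz":-215,"rx":0,"ry":0,"rz":3.4},{"dx":91,"dy":294,"dz":-215,"rx":0,"ry":0,"rz":3.4},{"dx":91,"dy":294,"dz":-215,"rx":0,"ry":0,"rz":3.4},{"dx":91,"dy":294,"dz":-215,"rx":0,"ry":0,"rz":3.4}]' 0; python3 -m pendant '[{"dx":0,"dy":0,"dz":0,"rx":0,"ry":0,"rz":0},{"dx":0,"dy":0,"dz":0,"rx":0,"ry":0,"rz":0}]'
python3 - <<'E'
from h import *
f,C,s=shot("wrist","w5");print(s["position"],s["eef_rot"])
for b in blobs(hsv(f,(100,120,50),(120,255,255)),1500): print("blue",b.mean(0).round(),rect(cast(C,b,.062)))
for b in blobs(hsv(f,(0,0,40),(179,90,95)),3000): print("dark",b.mean(0).round(),rect(cast(C,b,.012)))
for b in blobs(hsv(f,(8,150,120),(20,255,255)),1000): print("lid",b.mean(0).round(),np.round(cv2.minAreaRect(b.astype(np.float32))[:2],1))
E
```

```text
t: 7.7
position: [0.6288, 0.0307, 0.249]
eef_rot: [-3.139, -0.001, 2.789]
wrist_force: [0.0, 0.1, -4.5]
finger_gap: 0.0493
grasp_force: 65.5
t: 7.9
position: [0.629, 0.0324, 0.2497]
eef_rot: [-3.141, -0.0, 2.79]
wrist_force: [-0.4, -0.2, -4.9]
finger_gap: 0.0493
grasp_force: 65.5
[0.62900702 0.03236467 0.24965145] [-3.14104934e+00 -3.58500227e-04  2.79037784e+00]
blue [316. 172.] (array([592.7,  50.1]), 79.9, 38.1, 69.8)
blue [316.  50.] (array([490.9,  86.9]), 80.1, 55.9, 69.8)
blue [85. 22.] (array([ 393.2, -102.8]), 63.9, 40.7, 78.6)
dark [295. 133.] (array([539. ,  61.5]), 164.9, 96.0, -20.4)
lid [312. 309.] [[312.5 312.5]
 [185.  161. ]]
```

View pics/w5.png

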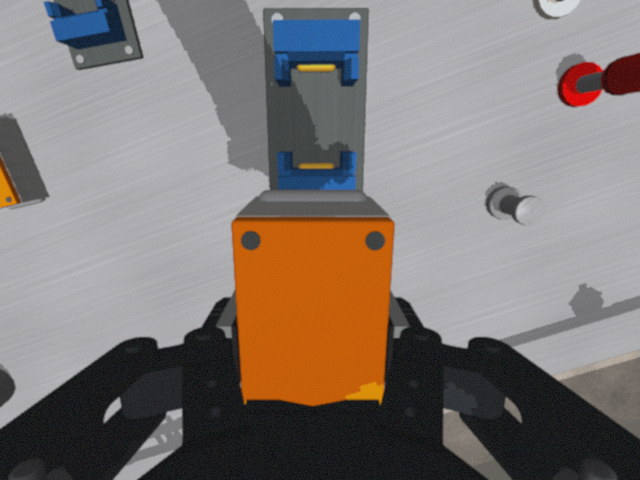

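The wrist view shows the fixture straight ahead. Its plate spans columns 265–366, the rollers are at (316,67) and (316,165), and the held cartridge's lid front edge is at row 218, centred on column 313. I need about 4 mm in +y. I'll get the lengthwise offset from the rollers.

Run:
```python
from h import *
f=cv2.imread("pics/w5.png")[...,::-1].copy()
C=cam("wrist",{"position":[.629007,.032365,.249651],"eef_rot":[-3.141049,-.0003585,2.790378]})
a=np.radians(-20);U=np.array([[np.cos(a),np.sin(a)],[-np.sin(a),np.cos(a)]])
def uv(b,z): return (cast(C,b,z)[:,:2]*1000)@U.T
m=hsv(f,(15,120,120),(30,255,255));m[200:]=0
for b in blobs(m,40):
    for z in(.024,.03):print("roller",b.mean(0).round(1),uv([b.mean(0)],z).round(1))
for b in blobs(hsv(f,(100,120,50),(120,255,255)),1500)[:2]:
    q=uv(b,.062);print("blue u",q[:,0].min().round(1),q[:,0].max().round(1),"v",q[:,1].min().round(1),q[:,1].max().round(1))
b=max(blobs(hsv(f,(8,150,120),(20,255,255)),1000),key=len);t=np.array([[312.5,b[np.abs(b[:,0]-312)<20][:,1].min()]])
print("lid front",t,uv(t,.3247),"tcp",U@[629.0,32.4])
to([.6333-.000,.0362,.25],70)
```

```text
roller [  4.3 186.1] [[ 559.5 -105. ]]
roller [  4.3 186.1] [[558.8 -99.8]]
roller [316.  165.9] [[537.9 249.8]]
roller [316.  165.9] [[537.6 249.8]]
roller [315.7  67.5] [[437.2 249.6]]
roller [315.7  67.5] [[438.3 249.5]]
blue u 520.9 559.0 v 209.9 289.8
blue u 403.7 459.6 v 209.6 289.6
lid front [[312.5 220. ]] [[534.34117112 246.01167712]] tcp [579.98520583 245.57671107]
shift [-2.8  4.7 -0.2] rz -0.1 tilt [-3.e-04 -3.e-04 -1.e+00]
```

```bash
python3 -m pendant '[{"dx":30,"dy":4,"dz":10,"rx":0,"ry":0,"rz":0},{"dx":70,"dy":4,"dz":45,"rx":0,"ry":0,"rz":0},{"dx":91.5,"dy":4,"dz":85,"rx":0,"ry":0,"rz":0},{"dx":91.5,"dy":4,"dz":125,"rx":0,"ry":0,"rz":0},{"dx":91.5,"dy":4,"dz":155,"rx":0,"ry":0,"rz":0},{"dx":91.5,"dy":4,"dz":175,"rx":0,"ry":0,"rz":0},{"dx":91.5,"dy":4,"dz":185,"rx":0,"ry":0,"rz":0},{"dx":91.5,"dy":4,"dz":185,"rx":0,"ry":0,"rz":0},{"dx":91.5,"dy":4,"dz":185,"rx":0,"ry":0,"rz":0}]' 0; python3 -m pendant '[{"dx":0,"dy":0,"dz":0,"rx":0,"ry":0,"rz":0},{"dx":0,"dy":0,"dz":0,"rx":0,"ry":0,"rz":0}]'
python3 - <<'E'
from h import *
f,C,s=shot("wrist","w6")
a=np.radians(-20);U=np.array([[np.cos(a),np.sin(a)],[-np.sin(a),np.cos(a)]])
print(s["position"],s["eef_rot"],U@s["position"][:2]*1000)
for b in blobs(hsv(f,(100,120,50),(120,255,255)),800):
    q=(cast(C,b,.062)[:,:2]*1000)@U.T;print("blue",b.mean(0).round(),"u",q[:,0].min().round(1),q[:,0].max().round(1),"v",q[:,1].min().round(1),q[:,1].max().round(1))
E
```

```text
t: 8.85
position: [0.5455, 0.069, 0.0662]
eef_rot: [3.141, 0.002, 2.792]
wrist_force: [0.7, 0.7, -5.2]
finger_gap: 0.0496
grasp_force: 65.3
t: 9.05
position: [0.5455, 0.0691, 0.0664]
eef_rot: [3.141, 0.002, 2.793]
wrist_force: [0.9, -0.1, -6.0]
finger_gap: 0.049
grasp_force: 65.3
[0.54552543 0.06908153 0.06640947] [3.14057227e+00 2.29726962e-03 2.79251156e+00] [488.99894639 251.49609358]
blue [308. 150.] u 404.0 453.7 v 209.5 289.8
```

```bash
python3 -m pendant '[{"dx":0,"dy":0,"dz":0,"rx":0,"ry":0,"rz":0},{"dx":0,"dy":0,"dz":0,"rx":0,"ry":0,"rz":0},{"dx":0,"dy":0,"dz":0,"rx":0,"ry":0,"rz":0}]'
python3 - <<'E'
from h import *
s=arm.sense();a=np.radians(-20);U=np.array([[np.cos(a),np.sin(a)],[-np.sin(a),np.cos(a)]]);print(U@s["position"][:2]*1000,s["joints"].round(3))
E
```

```text
t: 9.4
position: [0.5445, 0.0689, 0.0651]
eef_rot: [3.142, 0.0, 2.793]
wrist_force: [0.2, -0.5, -4.0]
finger_gap: 0.0491
grasp_force: 65.3
[488.07349295 251.00832339] [ 0.084  0.225 -0.289  1.85   0.072  1.076  0.989]
```

```bash
python3 -m pendant '[{"dx":0,"dy":-1.4,"dz":0,"rx":0,"ry":0,"rz":0},{"dx":0,"dy":-1.4,"dz":12,"rx":0,"ry":0,"rz":0},{"dx":0,"dy":-1.4,"dz":22,"rx":0,"ry":0,"rz":0},{"dx":0,"dy":-1.4,"dz":30,"rx":0,"ry":0,"rz":0},{"dx":0,"dy":-1.4,"dz":36,"rx":0,"ry":0,"rz":0},{"dx":0,"dy":-1.4,"dz":40,"rx":0,"ry":0,"rz":0},{"dx":0,"dy":-1.4,"dz":40,"rx":0,"ry":0,"rz":0}]'; python3 -m pendant '[{"dx":0,"dy":0,"dz":5,"rx":0,"ry":0,"rz":0},{"dx":0,"dy":0,"dz":10,"rx":0,"ry":0,"rz":0},{"dx":0,"dy":0,"dz":15,"rx":0,"ry":0,"rz":0},{"dx":0,"dy":0,"dz":19,"rx":0,"ry":0,"rz":0},{"dx":0,"dy":0,"dz":21,"rx":0,"ry":0,"rz":0},{"dx":0,"dy":0,"dz":21,"rx":0,"ry":0,"rz":0}]'
python3 - <<'E'
from h import *
s=arm.sense();a=np.radians(-20);U=np.array([[np.cos(a),np.sin(a)],[-np.sin(a),np.cos(a)]]);print(U@s["position"][:2]*1000,s["moment"].round(2))
E
```

```text
t: 10.1
position: [0.5434, 0.0676, 0.0242]
eef_rot: [-3.141, -0.001, 2.793]
wrist_force: [0.1, -0.5, -5.3]
finger_gap: 0.0494
grasp_force: 65.5
t: 10.7
position: [0.5437, 0.0676, 0.0036]
eef_rot: [-3.141, -0.001, 2.793]
wrist_force: [-0.6, -0.2, -4.6]
finger_gap: 0.0495
grasp_force: 65.5
[487.75599131 249.4667471 ] [0.03 0.04 0.  ]
```

The cartridge went in with no contact. I'll lower it gently onto the rollers.

```bash
for d in 1 2 3; do python3 -m pendant '[{"dx":0,"dy":0,"dz":1,"rx":0,"ry":0,"rz":0},{"dx":0,"dy":0,"dz":1,"rx":0,"ry":0,"rz":0}]'|grep -E "pos|wrist"; done
```

```text
position: [0.5441, 0.0677, 0.0031]
wrist_force: [-0.0, 0.1, -5.6]
position: [0.5439, 0.0677, 0.002]
wrist_force: [-1.3, 0.6, -5.9]
position: [0.5435, 0.0679, 0.0012]
wrist_force: [-3.3, 0.6, -2.0]
```

```bash
python3 -m pendant '[{"dx":0,"dy":0,"dz":0.3,"rx":0,"ry":0,"rz":0},{"dx":0,"dy":0,"dz":0.3,"rx":0,"ry":0,"rz":0},{"dx":0,"dy":0,"dz":0.3,"rx":0,"ry":0,"rz":0},{"dx":0,"dy":0,"dz":0.3,"rx":0,"ry":0,"rz":0},{"dx":0,"dy":0,"dz":0.3,"rx":0,"ry":0,"rz":0}]' 1; python3 -m pendant '[{"dx":0,"dy":0,"dz":-20,"rx":0,"ry":0,"rz":0},{"dx":0,"dy":0,"dz":-60,"rx":0,"ry":0,"rz":0},{"dx":-10,"dy":0,"dz":-105,"rx":0,"ry":0,"rz":0},{"dx":-30,"dy":0,"dz":-150,"rx":0,"ry":0,"rz":0},{"dx":-50,"dy":0,"dz":-195,"rx":0,"ry":0,"rz":0},{"dx":-60,"dy":0,"dz":-230,"rx":0,"ry":0,"rz":0},{"dx":-60,"dy":0,"dz":-240,"rx":0,"ry":0,"rz":0},{"dx":-60,"dy":0,"dz":-240,"rx":0,"ry":0,"rz":0},{"dx":-60,"dy":0,"dz":-240,"rx":0,"ry":0,"rz":0}]' 1
python3 - <<'E'
from h import *
f,C,s=shot("wrist","w7");k,Ck,_=shot("side","k7")
a=np.radians(-20);U=np.array([[np.cos(a),np.sin(a)],[-np.sin(a),np.cos(a)]])
print(s["position"],s["eef_rot"])
for b in blobs(hsv(f,(100,120,50),(120,255,255)),800):
    q=(cast(C,b,.062)[:,:2]*1000)@U.T;print("blue",b.mean(0).round(),"u",q[:,0].min().round(1),q[:,0].max().round(1),"v",q[:,1].min().round(1),q[:,1].max().round(1))
for b in blobs(hsv(f,(8,150,120),(20,255,255)),1000):
    r=rect(cast(C,b,.0755));print("lid",b.mean(0).round(),r,U@r[0])
# pusher: brown handle & white foot in both fixed views
k=k[300:420,150:250];cv2.imwrite("pics/v7.png",np.hstack([cv2.resize(f,(400,300)),cv2.resize(k,(360,300))])[...,::-1])
g,_,_=shot("scene","s7")
for n in("s7","k7","s3"):
    f=cv2.imread(f"pics/{n}.png")[...,::-1].copy();C=cam("side" if n[0]=="k" else "scene")
    for b in blobs(hsv(f,(0,40,20),(12,170,110)),80):
        print(n,"brown",b.mean(0).round(),cv2.boundingRect(b),cast(C,b.mean(0),.083).round(3))
E
```

```text
t: 11.8
position: [0.5443, 0.0676, 0.001]
eef_rot: [3.141, 0.001, 2.792]
wrist_force: [-0.3, 0.4, -0.2]
finger_gap: 0.0854
grasp_force: 0.0
t: 12.7
position: [0.5992, 0.0474, 0.2391]
eef_rot: [-3.141, -0.002, 2.793]
wrist_force: [-0.3, 0.3, -0.5]
finger_gap: 0.0854
grasp_force: 0.0
[0.59920935 0.04738091 0.23909829] [-3.14060567e+00 -2.25364603e-03  2.79315158e+00]
blue [313. 211.] u 517.1 571.8 v 209.9 289.7
blue [312.  85.] u 403.8 455.7 v 209.5 289.7
blue [86. 54.] u 379.4 422.3 v 3.8 73.2
lid [318. 145.] (array([543.1,  68. ]), 91.9, 50.1, -20.0) [487.0896926  249.65023805]
s7 brown [92. 62.] (81, 37, 24, 52) [[-0.233  0.193  0.083]]
k7 brown [195. 345.] (186, 335, 18, 20) [[0.526 0.341 0.083]]
k7 brown [593. 122.] (568, 108, 47, 33) [[ 0.307 -0.714  0.083]]
k7 brown [302.  45.] (295, 38, 15, 14) [[ 1.074 -0.496  0.083]]
s3 brown [389. 131.] (382, 118, 15, 28) [[0.511 0.348 0.083]]
```

View pics/v7.png

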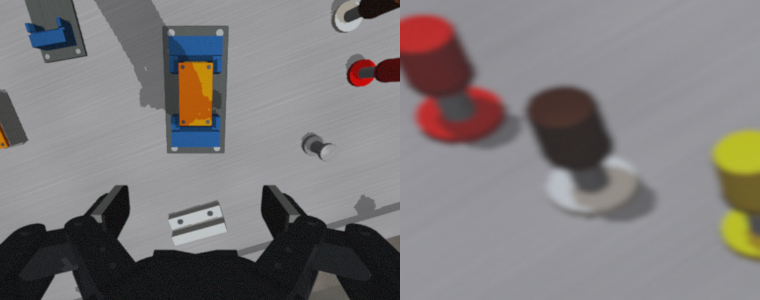

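The cartridge stands level on the rollers: lid 92 × 50 mm, centred, yaw −20°. Now I'll locate the pusher and its neighbours to choose the closing direction.

Run:
```python
from h import *
for n in("s3","k7"):
    f=cv2.imread(f"pics/{n}.png")[...,::-1].copy();C=cam("side" if n[0]=="k" else "scene")
    for nm,m in(("red",hsv(f,(0,180,100),(6,255,255))|hsv(f,(174,180,100),(179,255,255))),("yel",hsv(f,(24,150,90),(34,255,255)))):
        for b in blobs(m,100):
            p=b[b[:,1]>b[:,1].max()-12].mean(0);print(n,nm,b.mean(0).round(),p.round(),cast(C,p,.008).round(3))
to([.512,.346,.26],70)
```

```text
s3 red [466. 451.] [456. 475.] [[ 0.928 -0.243  0.008]]
s3 red [431. 143.] [430. 150.] [[0.599 0.412 0.008]]
s3 yel [345. 152.] [345. 153.] [[0.426 0.303 0.008]]
s3 yel [346. 126.] [346. 134.] [[0.399 0.36  0.008]]
k7 red [155. 314.] [155. 316.] [[0.68  0.33  0.008]]
k7 yel [252. 392.] [252. 397.] [[0.416 0.318 0.008]]
k7 yel [247. 362.] [246. 366.] [[0.467 0.283 0.008]]
shift [183.9 251.1 -21.2] rz 0.0 tilt [-3.5e-03 -4.0e-04 -1.0e+00]
```

```bash
python3 -m pendant '[{"dx":20,"dy":30,"dz":-10,"rx":0,"ry":0,"rz":0},{"dx":45,"dy":62,"dz":-21,"rx":0,"ry":0,"rz":0},{"dx":72,"dy":100,"dz":-21,"rx":0,"ry":0,"rz":0},{"dx":100,"dy":138,"dz":-21,"rx":0,"ry":0,"rz":0},{"dx":128,"dy":175,"dz":-21,"rx":0,"ry":0,"rz":0},{"dx":155,"dy":213,"dz":-21,"rx":0,"ry":0,"rz":0},{"dx":175,"dy":240,"dz":-21,"rx":0,"ry":0,"rz":0},{"dx":184,"dy":251,"dz":-21,"rx":0,"ry":0,"rz":0},{"dx":184,"dy":251,"dz":-21,"rx":0,"ry":0,"rz":0},{"dx":184,"dy":251,"dz":-21,"rx":0,"ry":0,"rz":0},{"dx":184,"dy":251,"dz":-21,"rx":0,"ry":0,"rz":0}]' 1
python3 - <<'E'
from h import *
f,C,s=shot("wrist","w8");print(s["position"],s["eef_rot"],s["joints"].round(2))
cv2.imwrite("pics/v8.png",f[...,::-1])
m=hsv(f,(0,40,20),(12,200,120))
for b in blobs(m,300): print("brown",b.mean(0).round(),cv2.boundingRect(b))
E
```

```text
t: 13.95
position: [0.5148, 0.3431, 0.2614]
eef_rot: [-3.14, 0.001, 2.789]
wrist_force: [0.3, -0.9, 0.1]
finger_gap: 0.0852
grasp_force: 0.0
[0.51478534 0.34311088 0.26140814] [-3.14018320e+00  9.46303356e-04  2.78861172e+00] [-0.26  0.26 -0.46  1.42  0.12  1.49  0.5 ]
brown [315. 206.] (298, 190, 34, 40)
```

View pics/v8.png

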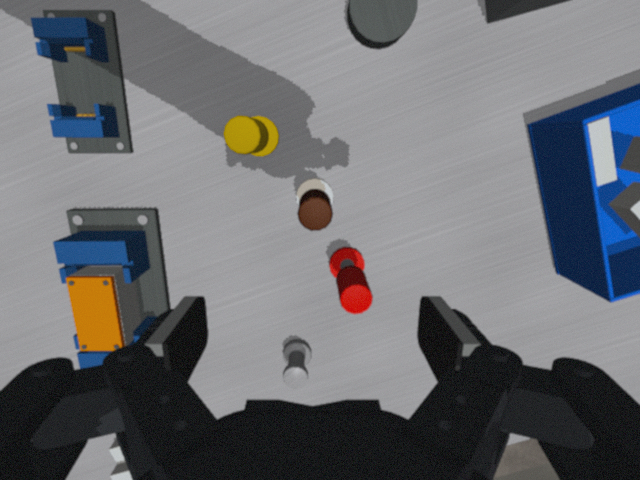

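Brown handle top is at about (315,213) and its white foot at (315,195). Red is at (347,275) and yellow at (250,135), and both are off the finger line.

Run:
```python
from h import *
f=cv2.imread("pics/w8.png")[...,::-1].copy();C=cam("wrist",{"position":[.514785,.343111,.261408],"eef_rot":[-3.140183,.000946,2.788612]})
print("top",cast(C,(315,212.5),.113).round(4))
for b in blobs(hsv(f,(0,0,190),(179,40,255)),60):
    if abs(b[:,0].mean()-315)<25: print("foot",cv2.boundingRect(b),cast(C,[(315,196)],.01).round(4))
c=cast(C,[(315,212.5)],.113)[0]
to([c[0],c[1],.030],70)
s=arm.sense();print(s["position"])
```

```text
top [[0.5119 0.3468 0.113 ]]
shift [  4.    2.6 231.6] rz -0.2 tilt [ 4.0e-04 -1.3e-03 -1.0e+00]
[0.51473878 0.34328647 0.26156657]
```

```bash
python3 -m pendant '[{"dx":4,"dy":2.6,"dz":30,"rx":0,"ry":0,"rz":0},{"dx":4,"dy":2.6,"dz":60,"rx":0,"ry":0,"rz":0},{"dx":4,"dy":2.6,"dz":85,"rx":0,"ry":0,"rz":0},{"dx":4,"dy":2.6,"dz":100,"rx":0,"ry":0,"rz":0},{"dx":4,"dy":2.6,"dz":110,"rx":0,"ry":0,"rz":0},{"dx":4,"dy":2.6,"dz":110,"rx":0,"ry":0,"rz":0},{"dx":4,"dy":2.6,"dz":110,"rx":0,"ry":0,"rz":0},{"dx":4,"dy":2.6,"dz":110,"rx":0,"ry":0,"rz":0}]' 1
python3 - <<'E'
from h import *
f,C,s=shot("wrist","w9");print(s["position"],s["eef_rot"])
bb=[(b.mean(0).round(),cv2.boundingRect(b)) for b in blobs(hsv(f,(0,40,20),(12,200,120)),300)];print(bb)
m=hsv(f,(0,40,60),(12,200,120))  # brighter top disc
for b in blobs(m,300): c,r=cv2.minEnclosingCircle(b);print("disc",c,r,cast(C,[c],.113).round(4))
to([.5119,.3468,.027],70)
E
```

```text
t: 14.8
position: [0.5112, 0.3503, 0.1533]
eef_rot: [3.14, 0.002, 2.792]
wrist_force: [-0.1, -0.4, -0.1]
finger_gap: 0.0853
grasp_force: 0.0
[0.51120474 0.35029812 0.153259  ] [3.13962254e+00 1.61298661e-03 2.79249552e+00]
[(array([310., 239.]), (283, 214, 49, 64))]
disc (307.5, 255.5) 24.42344856262207 [[0.5132 0.3466 0.113 ]]
shift [ -1.7  -3.2 126.1] rz 0.0 tilt [ 0.0021  0.0012 -1.    ]
```

```bash
python3 -m pendant '[{"dx":-2.3,"dy":-3,"dz":0,"rx":0,"ry":0,"rz":0},{"dx":-2.3,"dy":-3,"dz":15,"rx":0,"ry":0,"rz":0},{"dx":-2.3,"dy":-3,"dz":35,"rx":0,"ry":0,"rz":0},{"dx":-2.3,"dy":-3,"dz":55,"rx":0,"ry":0,"rz":0},{"dx":-2.3,"dy":-3,"dz":75,"rx":0,"ry":0,"rz":0},{"dx":-2.3,"dy":-3,"dz":95,"rx":0,"ry":0,"rz":0},{"dx":-2.3,"dy":-3,"dz":112,"rx":0,"ry":0,"rz":0},{"dx":-2.3,"dy":-3,"dz":122,"rx":0,"ry":0,"rz":0},{"dx":-2.3,"dy":-3,"dz":126,"rx":0,"ry":0,"rz":0},{"dx":-2.3,"dy":-3,"dz":126,"rx":0,"ry":0,"rz":0},{"dx":-2.3,"dy":-3,"dz":126,"rx":0,"ry":0,"rz":0}]' 1;  python3 -m pendant '[{"dx":0,"dy":0,"dz":0,"rx":0,"ry":0,"rz":0},{"dx":0,"dy":0,"dz":0,"rx":0,"ry":0,"rz":0},{"dx":0,"dy":0,"dz":0,"rx":0,"ry":0,"rz":0}]'
```

```text
t: 15.95
position: [0.5121, 0.3465, 0.0265]
eef_rot: [3.141, 0.001, 2.793]
wrist_force: [-0.2, 0.1, -0.3]
finger_gap: 0.0853
grasp_force: 0.0
t: 16.25
position: [0.5118, 0.3463, 0.0263]
eef_rot: [3.141, 0.001, 2.793]
wrist_force: [-0.2, 0.5, -0.5]
finger_gap: 0.0855
grasp_force: 0.0
```

```bash
python3 -m pendant '[{"dx":0,"dy":0,"dz":0,"rx":0,"ry":0,"rz":0},{"dx":0,"dy":0,"dz":0,"rx":0,"ry":0,"rz":0},{"dx":0,"dy":0,"dz":0,"rx":0,"ry":0,"rz":0},{"dx":0,"dy":0,"dz":0,"rx":0,"ry":0,"rz":0},{"dx":0,"dy":0,"dz":0,"rx":0,"ry":0,"rz":0},{"dx":0,"dy":0,"dz":0,"rx":0,"ry":0,"rz":0}]' 0; python3 -m pendant '[{"dx":0,"dy":0,"dz":-15,"rx":0,"ry":0,"rz":0},{"dx":0,"dy":0,"dz":-40,"rx":0,"ry":0,"rz":0},{"dx":0,"dy":0,"dz":-80,"rx":0,"ry":0,"rz":0},{"dx":0,"dy":0,"dz":-110,"rx":0,"ry":0,"rz":0},{"dx":0,"dy":0,"dz":-125,"rx":0,"ry":0,"rz":0},{"dx":0,"dy":0,"dz":-125,"rx":0,"ry":0,"rz":0},{"dx":0,"dy":0,"dz":-125,"rx":0,"ry":0,"rz":0},{"dx":0,"dy":0,"dz":-125,"rx":0,"ry":0,"rz":0}]'
python3 - <<'E'
from h import *
f,C,s=shot("wrist","w10");k,Ck,_=shot("side","k10");print(s["position"])
print("handle",[(b.mean(0).round(),cv2.boundingRect(b)) for b in blobs(hsv(f,(0,40,20),(12,200,120)),300)])
to([.5433,.0680,.151],70)
v=proj(Ck,s["position"])[0].astype(int);print(v);c=k[v[1]-60:v[1]+60,v[0]-60:v[0]+60]
cv2.imwrite("pics/v10.png",np.hstack([cv2.resize(f,(400,300)),cv2.resize(c,(300,300))])[...,::-1])
E
```

```text
t: 16.85
position: [0.5118, 0.3464, 0.0259]
eef_rot: [3.141, 0.0, 2.793]
wrist_force: [0.2, 0.0, 0.9]
finger_gap: 0.0326
grasp_force: 59.8
t: 17.65
position: [0.5103, 0.345, 0.1483]
eef_rot: [-3.138, -0.002, 2.793]
wrist_force: [0.3, 0.2, -3.1]
finger_gap: 0.033
grasp_force: 60.0
[0.5103447  0.3450152  0.14828953]
handle [(array([313., 340.]), (258, 267, 109, 139))]
shift [-125.6 -249.4   -2. ] rz 0.0 tilt [-0.003  -0.0019 -1.    ]
[192 330]
```

View pics/v10.png

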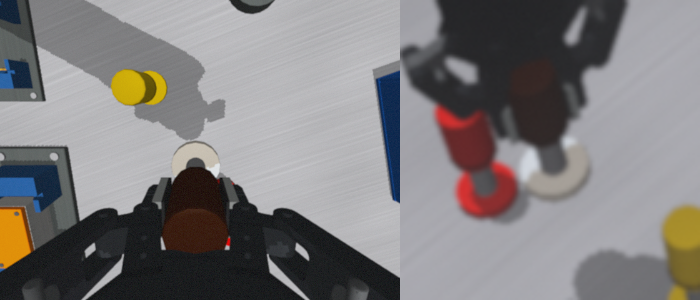

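The pusher is held upright. The foot is at (315,261) and its axis is within 2 mm of the tool centre. Carrying it over the lid now.

```bash
python3 -m pendant '[{"dx":-10,"dy":-20,"dz":-12,"rx":0,"ry":0,"rz":0},{"dx":-28,"dy":-52,"dz":-12,"rx":0,"ry":0,"rz":0},{"dx":-46,"dy":-90,"dz":-12,"rx":0,"ry":0,"rz":0},{"dx":-64,"dy":-128,"dz":-12,"rx":0,"ry":0,"rz":0},{"dx":-84,"dy":-166,"dz":-12,"rx":0,"ry":0,"rz":0},{"dx":-102,"dy":-202,"dz":-12,"rx":0,"ry":0,"rz":0},{"dx":-116,"dy":-230,"dz":-12,"rx":0,"ry":0,"rz":0},{"dx":-124,"dy":-245,"dz":-12,"rx":0,"ry":0,"rz":0},{"dx":-127,"dy":-250,"dz":-12,"rx":0,"ry":0,"rz":0},{"dx":-127,"dy":-250,"dz":-12,"rx":0,"ry":0,"rz":0},{"dx":-127,"dy":-250,"dz":-12,"rx":0,"ry":0,"rz":0},{"dx":-127,"dy":-250,"dz":-12,"rx":0,"ry":0,"rz":0}]'; python3 -m pendant '[{"dx":0,"dy":0,"dz":0,"rx":0,"ry":0,"rz":0},{"dx":0,"dy":0,"dz":0,"rx":0,"ry":0,"rz":0},{"dx":0,"dy":0,"dz":0,"rx":0,"ry":0,"rz":0}]'; python3 -c "
from h import *
to([.5447,.0668,.112],70)"
```

```text
t: 18.95
position: [0.545, 0.0698, 0.1626]
eef_rot: [3.141, -0.001, 2.795]
wrist_force: [0.0, -0.3, -3.4]
finger_gap: 0.0326
grasp_force: 60.3
t: 19.25
position: [0.5453, 0.0681, 0.1628]
eef_rot: [3.142, 0.0, 2.793]
wrist_force: [0.1, 0.5, -3.0]
finger_gap: 0.0328
grasp_force: 60.3
shift [ 0.2 -1.5 50.8] rz 0.0 tilt [ 1.e-04 -0.e+00 -1.e+00]
```

```bash
python3 -m pendant '[{"dx":0,"dy":-1.5,"dz":12,"rx":0,"ry":0,"rz":0},{"dx":0,"dy":-1.5,"dz":28,"rx":0,"ry":0,"rz":0},{"dx":0,"dy":-1.5,"dz":42,"rx":0,"ry":0,"rz":0},{"dx":0,"dy":-1.5,"dz":50,"rx":0,"ry":0,"rz":0},{"dx":0,"dy":-1.5,"dz":54,"rx":0,"ry":0,"rz":0},{"dx":0,"dy":-1.5,"dz":56,"rx":0,"ry":0,"rz":0},{"dx":0,"dy":-1.5,"dz":56,"rx":0,"ry":0,"rz":0},{"dx":0,"dy":-1.5,"dz":56,"rx":0,"ry":0,"rz":0}]'; for i in 1 2 3 4; do python3 -m pendant '[{"dx":0,"dy":0,"dz":1.5,"rx":0,"ry":0,"rz":0},{"dx":0,"dy":0,"dz":1.5,"rx":0,"ry":0,"rz":0}]'|grep -E "pos|wrist"; done
```

```text
t: 20.05
position: [0.5454, 0.0665, 0.1073]
eef_rot: [3.141, 0.001, 2.793]
wrist_force: [-0.4, -0.1, -2.0]
finger_gap: 0.0325
grasp_force: 60.3
position: [0.545, 0.0663, 0.1054]
wrist_force: [1.2, 0.4, -3.2]
position: [0.5448, 0.0663, 0.1036]
wrist_force: [0.4, 0.5, -2.1]
position: [0.5447, 0.0663, 0.102]
wrist_force: [0.0, 0.7, -3.9]
position: [0.545, 0.0663, 0.1012]
wrist_force: [-0.2, -0.0, 0.5]
```

Contact came at the predicted height. Now pressing in small steps.

```bash
for i in 1 2 3 4 5 6; do python3 -m pendant '[{"dx":0,"dy":0,"dz":0.8,"rx":0,"ry":0,"rz":0},{"dx":0,"dy":0,"dz":1.5,"rx":0,"ry":0,"rz":0}]'|grep -E "pos|eef|wrist"; done
```

```text
position: [0.5455, 0.0662, 0.1009]
eef_rot: [3.142, 0.002, 2.792]
wrist_force: [-3.1, -0.6, 9.1]
position: [0.5461, 0.066, 0.1001]
eef_rot: [3.141, 0.003, 2.792]
wrist_force: [-2.6, -1.3, 9.9]
position: [0.5459, 0.066, 0.0979]
eef_rot: [3.141, 0.002, 2.792]
wrist_force: [-1.3, -0.1, 3.5]
position: [0.5448, 0.0664, 0.0943]
eef_rot: [3.141, -0.0, 2.793]
wrist_force: [-0.4, 0.2, -3.6]
position: [0.5444, 0.0664, 0.0924]
eef_rot: [-3.141, -0.001, 2.793]
wrist_force: [-0.3, -0.5, -3.0]
position: [0.5447, 0.0663, 0.0914]
eef_rot: [-3.141, -0.0, 2.793]
wrist_force: [-0.0, 0.6, -3.3]
```

The force fell away after about 4–5 mm, which is short of 7.5 mm. I'll feel on down for the floor and look at whether it lies level.

```bash
for i in 1 2 3 ; do python3 -m pendant '[{"dx":0,"dy":0,"dz":0.7,"rx":0,"ry":0,"rz":0},{"dx":0,"dy":0,"dz":1.2,"rx":0,"ry":0,"rz":0}]'|grep -E "pos|wrist"; done
python3 - <<'E'
from h import *
f,C,s=shot("wrist","w11");k,Ck,_=shot("side","k11");g,Cs,_=shot("scene","s11");o=[]
for im,c in((k,Ck),(g,Cs)):
    v=proj(c,[.5447,.067,.05])[0].astype(int);o.append(cv2.resize(im[v[1]-60:v[1]+60,v[0]-60:v[0]+60],(400,400),interpolation=cv2.INTER_CUBIC))
cv2.imwrite("pics/v11.png",np.hstack(o)[...,::-1])
for n,im,c in(("w",f,C),("k",k,Ck),("s",g,Cs)):
    for b in blobs(hsv(im,(8,150,110),(20,255,255)),80): print(n,b.mean(0).round(),rect(cast(c,b,.062)))
E
```

```text
position: [0.5448, 0.0663, 0.0904]
wrist_force: [-0.6, -0.0, -2.9]
position: [0.5449, 0.0663, 0.0893]
wrist_force: [-0.4, 0.3, -3.0]
position: [0.5449, 0.0663, 0.0881]
wrist_force: [-0.5, -1.0, -4.1]
w [322. 227.] (array([533.7,  71.6]), 69.6, 50.0, -20.0)
k [295. 262.] (array([543.4,  70. ]), 92.7, 49.4, -19.8)
k [432. 193.] (array([ 459.9, -270.5]), 86.7, 46.2, -6.4)
s [208. 356.] (array([ 471.6, -290.1]), 89.7, 48.3, -6.9)
s [341. 234.] (array([544.1,  65.4]), 92.7, 50.4, -19.9)
```

View pics/v11.png

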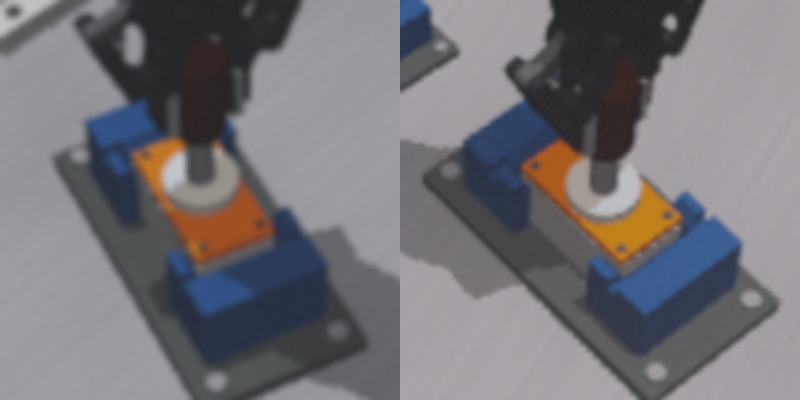

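Both views put the lid level at about block-top height (92.7 × 50 mm at z = 62 mm, with the two views agreeing). I'll confirm it's home with a light press of up to about 20 N.

```bash
for i in 1 2 3 4; do python3 -m pendant '[{"dx":0,"dy":0,"dz":0.6,"rx":0,"ry":0,"rz":0},{"dx":0,"dy":0,"dz":1,"rx":0,"ry":0,"rz":0}]'|grep -E "pos|wrist"; done
```

```text
position: [0.5451, 0.0663, 0.0879]
wrist_force: [-1.6, -0.7, 3.0]
position: [0.5452, 0.0663, 0.0878]
wrist_force: [-3.6, -1.2, 9.2]
position: [0.5453, 0.0664, 0.0878]
wrist_force: [-6.8, -0.3, 15.8]
position: [0.5455, 0.0663, 0.0877]
wrist_force: [-8.0, -1.9, 19.9]
```

It stops hard at 0.0878, matching the predicted home height of 0.0879. Lifting and returning the pusher to its place.

```bash
python3 -m pendant '[{"dx":0,"dy":0,"dz":-8,"rx":0,"ry":0,"rz":0},{"dx":0,"dy":0,"dz":-35,"rx":0,"ry":0,"rz":0},{"dx":0,"dy":0,"dz":-65,"rx":0,"ry":0,"rz":0},{"dx":0,"dy":0,"dz":-78,"rx":0,"ry":0,"rz":0},{"dx":0,"dy":0,"dz":-78,"rx":0,"ry":0,"rz":0},{"dx":0,"dy":0,"dz":-78,"rx":0,"ry":0,"rz":0}]'; python3 -c "
from h import *
to([.5118,.3464,.16],70)"
```

```text
t: 24.2
position: [0.5443, 0.0662, 0.1609]
eef_rot: [-3.141, -0.001, 2.792]
wrist_force: [-0.4, -0.2, -3.2]
finger_gap: 0.0324
grasp_force: 60.5
shift [126.4 252.2   0.9] rz -0.0 tilt [-1.4e-03 -2.0e-04 -1.0e+00]
```

```bash
python3 -m pendant '[{"dx":10,"dy":20,"dz":0,"rx":0,"ry":0,"rz":0},{"dx":26,"dy":52,"dz":0,"rx":0,"ry":0,"rz":0},{"dx":45,"dy":90,"dz":0,"rx":0,"ry":0,"rz":0},{"dx":64,"dy":128,"dz":0,"rx":0,"ry":0,"rz":0},{"dx":83,"dy":166,"dz":0,"rx":0,"ry":0,"rz":0},{"dx":101,"dy":202,"dz":0,"rx":0,"ry":0,"rz":0},{"dx":116,"dy":232,"dz":0,"rx":0,"ry":0,"rz":0},{"dx":124,"dy":247,"dz":0,"rx":0,"ry":0,"rz":0},{"dx":126,"dy":252,"dz":0,"rx":0,"ry":0,"rz":0},{"dx":126,"dy":252,"dz":0,"rx":0,"ry":0,"rz":0},{"dx":126,"dy":252,"dz":0,"rx":0,"ry":0,"rz":0},{"dx":126,"dy":252,"dz":0,"rx":0,"ry":0,"rz":0}]'; python3 -m pendant '[{"dx":0,"dy":0,"dz":20,"rx":0,"ry":0,"rz":0},{"dx":0,"dy":0,"dz":50,"rx":0,"ry":0,"rz":0},{"dx":0,"dy":0,"dz":80,"rx":0,"ry":0,"rz":0},{"dx":0,"dy":0,"dz":105,"rx":0,"ry":0,"rz":0},{"dx":0,"dy":0,"dz":120,"rx":0,"ry":0,"rz":0},{"dx":0,"dy":0,"dz":128,"rx":0,"ry":0,"rz":0},{"dx":0,"dy":0,"dz":128,"rx":0,"ry":0,"rz":0},{"dx":0,"dy":0,"dz":128,"rx":0,"ry":0,"rz":0}]'
```

```text
t: 25.4
position: [0.5135, 0.3441, 0.1617]
eef_rot: [-3.14, 0.0, 2.79]
wrist_force: [0.7, -0.6, -2.3]
finger_gap: 0.0325
grasp_force: 60.4
t: 26.2
position: [0.5136, 0.3467, 0.0354]
eef_rot: [3.14, 0.001, 2.792]
wrist_force: [0.5, -0.5, -3.5]
finger_gap: 0.0329
grasp_force: 60.4
```

```bash
python3 -m pendant '[{"dx":0,"dy":0,"dz":4,"rx":0,"ry":0,"rz":0},{"dx":0,"dy":0,"dz":7.5,"rx":0,"ry":0,"rz":0},{"dx":0,"dy":0,"dz":7.5,"rx":0,"ry":0,"rz":0},{"dx":0,"dy":0,"dz":7.5,"rx":0,"ry":0,"rz":0}]'; for i in 1 2; do python3 -m pendant '[{"dx":0,"dy":0,"dz":0.7,"rx":0,"ry":0,"rz":0},{"dx":0,"dy":0,"dz":0.7,"rx":0,"ry":0,"rz":0}]'|grep -E "pos|wrist"; done
```

```text
t: 26.6
position: [0.5126, 0.3462, 0.0267]
eef_rot: [-3.142, 0.0, 2.793]
wrist_force: [0.5, 0.9, -2.7]
finger_gap: 0.0329
grasp_force: 60.4
position: [0.5127, 0.3463, 0.026]
wrist_force: [-0.0, -0.0, -2.3]
position: [0.5128, 0.3463, 0.0259]
wrist_force: [-1.5, -1.1, 1.9]
```

The foot is down. Releasing, rising straight up, and looking.

```bash
python3 -m pendant '[{"dx":0,"dy":0,"dz":0,"rx":0,"ry":0,"rz":0},{"dx":0,"dy":0,"dz":0,"rx":0,"ry":0,"rz":0},{"dx":0,"dy":0,"dz":0,"rx":0,"ry":0,"rz":0},{"dx":0,"dy":0,"dz":0,"rx":0,"ry":0,"rz":0},{"dx":0,"dy":0,"dz":0,"rx":0,"ry":0,"rz":0},{"dx":0,"dy":0,"dz":0,"rx":0,"ry":0,"rz":0}]' 1; python3 -m pendant '[{"dx":0,"dy":0,"dz":-15,"rx":0,"ry":0,"rz":0},{"dx":0,"dy":0,"dz":-45,"rx":0,"ry":0,"rz":0},{"dx":0,"dy":0,"dz":-85,"rx":0,"ry":0,"rz":0},{"dx":0,"dy":0,"dz":-130,"rx":0,"ry":0,"rz":0},{"dx":0,"dy":0,"dz":-175,"rx":0,"ry":0,"rz":0},{"dx":0,"dy":0,"dz":-210,"rx":0,"ry":0,"rz":0},{"dx":0,"dy":0,"dz":-230,"rx":0,"ry":0,"rz":0},{"dx":0,"dy":0,"dz":-230,"rx":0,"ry":0,"rz":0},{"dx":0,"dy":0,"dz":-230,"rx":0,"ry":0,"rz":0},{"dx":0,"dy":0,"dz":-230,"rx":0,"ry":0,"rz":0}]'
python3 - <<'E'
from h import *
k,Ck,_=shot("side","k12");g,Cs,_=shot("scene","s12");o=[]
for im,c in((k,Ck),(g,Cs)):
    v=proj(c,[.53,.19,.05])[0].astype(int);o.append(cv2.resize(im[v[1]-110:v[1]+110,max(v[0]-110,0):max(v[0]-110,0)+220],(400,400),interpolation=cv2.INTER_CUBIC))
    for b in blobs(hsv(im,(8,150,110),(20,255,255)),80): print(b.mean(0).round(),rect(cast(c,b,.062)))
cv2.imwrite("pics/v12.png",np.hstack(o)[...,::-1])
E
```

```text
t: 27.6
position: [0.5127, 0.3463, 0.0252]
eef_rot: [3.142, 0.0, 2.793]
wrist_force: [-0.3, -0.5, 0.9]
finger_gap: 0.0855
grasp_force: 0.0
t: 28.6
position: [0.512, 0.3457, 0.2538]
eef_rot: [-3.14, -0.001, 2.793]
wrist_force: [-0.0, -0.9, 0.1]
finger_gap: 0.0856
grasp_force: 0.0
[298. 260.] (array([543.4,  69.7]), 92.9, 50.2, -20.0)
[432. 193.] (array([ 459.7, -270.5]), 87.1, 46.3, -6.4)
[208. 356.] (array([ 471.6, -290.1]), 90.0, 48.3, -6.9)
[342. 230.] (array([544.2,  65.5]), 92.7, 50.8, -19.9)
```

View pics/v12.png

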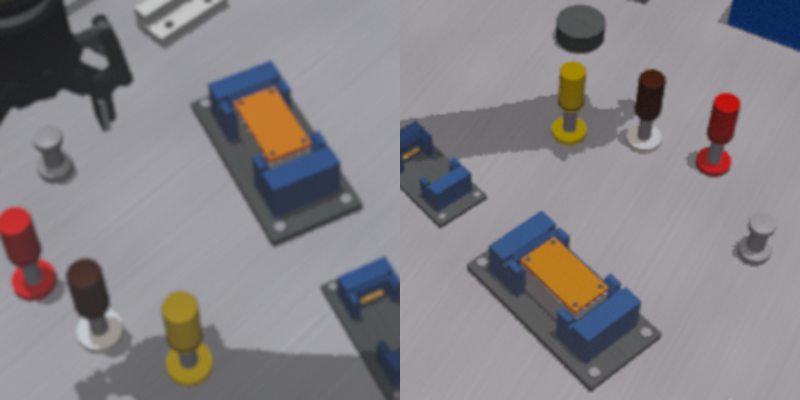

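Both views show the cartridge flush and level in the fixture, the brown pusher upright between the red and yellow ones, and the stud standing untouched. The empty cartridge hasn't moved and is still lid up. Handing in.

```bash
python3 -c "
from cell import arm
print(arm.sign_off())"
```

```text
the job is handed in; nothing more can be done
None
```

I handed the job in at about 29 s: the loaded cartridge (about 0.5 kg by feel) is pressed home with the pusher and lies level, the pusher stands upright again, and the empty cartridge, soft jaw and stud were never touched. On the first grasp the shut fingers briefly rested on the loaded cartridge's lid at about 9 N, because the real fingertips sit about 36 mm behind the stated TCP.

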